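# Angle gauge on a sawn specimen

## Task

Lever open the handleless cover of the small specimen case with the thin blade, swinging it right over until it lies back open by itself (keep the gripper off the case and cover), and lay the blade back on the bench clear of the case. Then take the angle gauge by its black handle, stand it upright on the uneven sawn stud inside the case with its long foot square across the two ridges, and from there rock it until the swinging needle settles on the set mark of its dial. Finish while still holding the gauge in that tilt, its foot pressed lightly on the stud and touching nothing else, and disturb nothing else on the bench.

Things in the scene. Friction and masses are not known exactly. Their poses are not given: they have to be found in the camera images.
- case: White specimen case screwed to the bench, an open tray 110 (x) by 140 (y) by 42 mm high, walls and floor 5 mm thick. Origin: centre of its underside on the bench; z up. The cover's hinge runs along the case's x axis at its +y edge; the cover's lip is at the -y side.
- lid (a joint): Angle of the aluminium cover about its hinge, rad: 0 shut, growing as the lip rises, stop at 2.6 (lying back beyond the +y side). Plain hinge: it falls shut when let go below 1.5 and falls open beyond 1.7. The cover is a plate 114 by 156 mm, 6 mm thick, about 100 g, its underside 42.5 mm above the bench when shut.
- lid_hinge (a point): Middle of the hinge line, at the level of the cover's underside: 70 mm to +y of the case's centre, 42.5 mm above the bench. Its axes turn with the cover; shut, they are the case's.
- lid_lip (a point): Middle of the cover's free edge, on its underside, 156 mm from the hinge. Shut, the lip overhangs the case's -y wall by 16 mm (no handle, nothing below it), so that a blade goes in under it from the -y side.
- stud: Steel specimen stud fixed in the case, uneven on top: block 36 (x) by 42 (y) by 18 mm with two round ridges, radius 8 mm, 34 mm long along x. Origin: centre of its underside, 5 mm above the bench; z up. High ridge: axis at y -9, z 23 mm (top z 31). Low ridge: axis at y +10, z 17 mm (top z 25). A flat foot lying on both leans 0.31 rad down to +y.
- gauge: Aluminium angle gauge, 132 mm high, about 240 g, standing on the bench. Origin: centre of the flat underside of its foot, 26 (x) by 64 (y) by 10 mm; z up. Above the foot a round dial, 68 mm across, axis along x, centre 45 mm up, white face to +x (away from the robot); on top a square black handle, 22 by 22 mm, from z 84 to 132 mm.
- gauge_grip (a point): Where to grip the gauge's handle: on its centre line, 112 mm above the foot's underside. Axes as the gauge's.
- needle (a joint): Angle of the gauge's weighted, free-swinging needle, rad, turning about the gauge's +x axis at the dial's centre, 0 when it points along the handle (gauge upright), so it reads minus the gauge's own turn about its x axis. It always points up; a swing dies out in about 1.5 s.
- needle_tip (a point): Tip of the thin black needle, 22 mm from the dial's centre; z runs along the needle, outwards.
- mark (a joint): Angle of the set mark on the dial's rim, rad, about the gauge's +x axis, zero and sense as the needle's (positive: towards the gauge's -y side). Set beforehand between 0.16 and 0.42; it stays put. The needle is on the mark when both angles are equal: the gauge then leans that much with its +y end down.
- mark_tip (a point): Middle of the set mark, a bold black bar 16 mm long and 5 mm wide across the dial's rim, with a small black block on its outer end standing out past the rim; 31 mm from the dial's centre; z runs radially outwards. (The thin grey lines are only the dial's scale, every 5 degrees.)
- blade: Thin opening blade with a wooden handle, 170 mm long, 70 g, lying loose on the bench along its own x axis, tip at +x. Origin: underside, mid-length (on the bench). Handle 90 by 16 by 20 mm high, from x -85 to +5 mm; blade 80 by 16 by 3 mm, its middle 10 mm above the underside.
- blade_grip (a point): Where to grip the blade's handle, 25 mm behind the origin, 10 mm above its underside, 110 mm from the tip.
- blade_tip (a point): Tip of the blade, 85 mm ahead of the origin, 10 mm above the underside.
- mount_a: Bystander: brown resin specimen mount, a disc 32 mm across, 22 mm high. Origin: centre of its underside.
- mount_b: Bystander: grey resin specimen mount, 32 mm across, 18 mm high. Origin: centre of its underside.
- spanner: Bystander: steel spanner 140 mm long, lying along its x axis. Origin: underside, mid-length.
- rinse: Bystander: white bottle 60 mm across, 150 mm high. Origin: centre of its underside.
- beaker: Bystander: white cup 64 mm across, 70 mm high. Origin: centre of its underside.
- brush: Bystander: brush 160 mm long, lying along its x axis. Origin: underside, mid-length.
There are look-alikes about, which are no part of the job. Leave any blue or pink look-alike of the gauge alone.

How it is judged:
By the outcome, as a careful person would: the job done as asked, in the order asked, and still so for the second after the job is handed in, while the arm keeps its last pose, push and grip.
It also fails if it takes over 67 s, if anything falls off the work surface, if the arm or the gripper's body presses on something with over 40 N, if the wrist force passes 120 N, or if a joint passes its speed limit or range.

## Robot

A 6-joint arm with a two-finger parallel gripper is mounted at the origin on the work surface. World frame = base frame: x ahead of the robot, y to its left, z up, the work surface at z = 0. Lengths are in m, angles in rad, forces in N, time in s.
With the tool pointing down it reaches from about 0.35 to 0.8 m from the base axis. Payload 7.3 kg.
Tool frame: the origin (TCP) lies between the finger pads; the fingertips stand 25 mm ahead of it and the grasp point (between the pads) lies 6 mm ahead of it (r.tip_extent is the distance from the TCP to the fingertips, in m); z points along the fingers, y is the line along which they close (so a half turn about z gives the same grasp; the last joint's range is limited). The gripper opens to 85 mm and grips with 20 to 120 N. Pads are 22 mm wide; open, the fingers measure 114 mm over their backs; the gripper's body (76 mm by 85 mm) begins 54 mm behind the grasp point. The pads swing forward as they close: fully open they stand 13 mm farther back than shut.
Start: joints at [-1.338, 0.342, 1.524, -0, 1.275, -0.146], TCP at [0.194, -0.488, 0.256] pointing down, gripper open.
Joint ranges: [-2.53, 2.53], [-0.77, 2.02], [0.04, 2.7], [-1, 4.14], [0.28, 2.66], [-3.11, 3.11]. Speed limits (rad/s): [2.57, 2.57, 3.14, 3.14, 3.14, 3.14].

## Interface

Orientations are given as a unit quaternion [x, y, z, w].
In Python, from workcell import r, command_gripper, optics gives the robot as it stands. The module is installed in compiled form; this text tells all that it offers. Calls block until the motion is done:
- r.reach(position, orientation): joint-space move of the TCP to a pose.
- r.move_straight(position, orientation=None, speed=0.15, max_force=None): straight line of the TCP; orientation=None keeps the orientation; speed is the mean speed in m/s. With max_force (N) it stops when the force on the tool has changed by that much, and returns True; else False.
- r.movej(angles): joint-space move.
- command_gripper(opening, force=None): finger opening in m; force is the grip in N (None keeps the last); returns when the fingers have stopped.
- r.hold(seconds).
- r.solve_ik(position, orientation): joint angles nearest the present ones, or None.
- r.read_state(): the state.
- optics.get_image(name): name is "side" or "top"; returns (picture, depth): 400x640x3 uint8, red, green, blue; 400x640 float32, m along the optical axis (not along the pixel's ray), 0 where there is no reading.
- optics.camera_model(name): a dict with "K" (3x3 intrinsics, pixels), "k1" (the pictures are not rectified: a ray, as slopes to the right and down, at radius r is drawn at 1 + k1 r^2 times it, then the intrinsics apply), "R" (3x3) and "t" (3): a world point X has camera coordinates R X + t. Camera axes: x right, y down, z forward; pixel columns grow to the right and rows downward; lengths in m; the calibration is good to about 2 mm. A picture is of the moment at which its call begins. camera_model takes no time and is no camera call.
A pose or a line that the arm cannot do raises r.PlanningError and nothing moves.
- r.finish_job(): hands the job in; it is judged then, once.
The state is a dict: "time_s": time; "joint_positions": joint angles; "dq": joint speeds; "tau": joint torques, N m; "eef_pos": TCP position; "eef_rot": TCP orientation; "contact_force": force on the tool from outside, world axes, zero at the start; "torque": the same for the moment, N m; "grip_width": finger opening in m; "grip_force": force on a finger pad.
Only numpy, scipy, OpenCV 4.12 (cv2) and the standard library are available. Lean on these libraries where they do the work, as an engineer would, in place of code of your own. Each camera call takes 0.05 s, during which the arm holds its last target. There are 200 camera calls.

## Working session

There is one attempt and no reset: what is moved stays moved. The work goes in short steps, each a Python script; the robot and the scene stay as the last script left them, time stands still between calls to the robot, and variables do not carry over. Pictures are saved under pics/ and viewed, at most 10 in all, crops included, and the job is handed in when it is done.

```bash
mkdir -p pics; python3 - <<'E'
from workcell import r, optics
import cv2, numpy as np
for n in ("side","top"):
    im,d=optics.get_image(n); np.savez(f"{n}0.npz",im=im,d=d)
    cv2.imwrite(f"pics/{n}0.png",im[:,:,::-1])
    m=optics.camera_model(n); print(n,{k:np.round(v,4).tolist() for k,v in m.items()})
s=r.read_state();print(s["time_s"],s["eef_pos"],s["eef_rot"],r.tip_extent)
E
```

```text
side {'K': [[411.5374, 0.0, 322.3738], [0.0, 411.5374, 200.6368], [0.0, 0.0, 1.0]], 'k1': 0.0182, 'R': [[0.9996, -0.0287, -0.0044], [-0.0174, -0.4721, -0.8814], [0.0232, 0.8811, -0.4724]], 't': [-0.5665, 0.0655, 1.3397]}
top {'K': [[362.9873, 0.0, 322.0397], [0.0, 362.9873, 199.4001], [0.0, 0.0, 1.0]], 'k1': 0.0179, 'R': [[0.0052, -0.9999, -0.0147], [-0.9875, -0.0028, -0.1579], [0.1578, 0.0154, -0.9874]], 't': [-0.0845, 0.5723, 0.9324]}
0.1 [ 0.19409617 -0.48748155  0.25570211] [ 9.82117126e-01  1.88269758e-01 -2.72804511e-05 -6.69574761e-04] 0.025
```

View pics/side0.png

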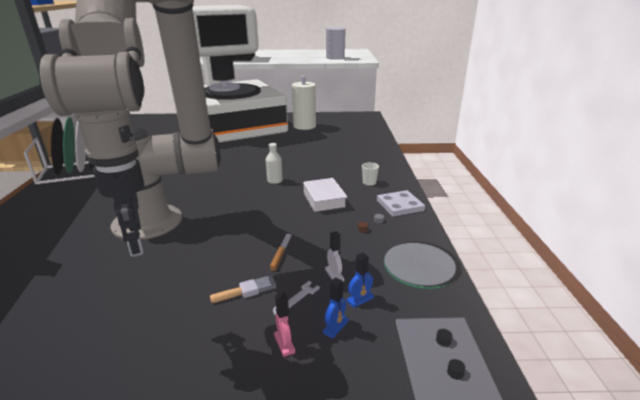

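View pics/top0.png

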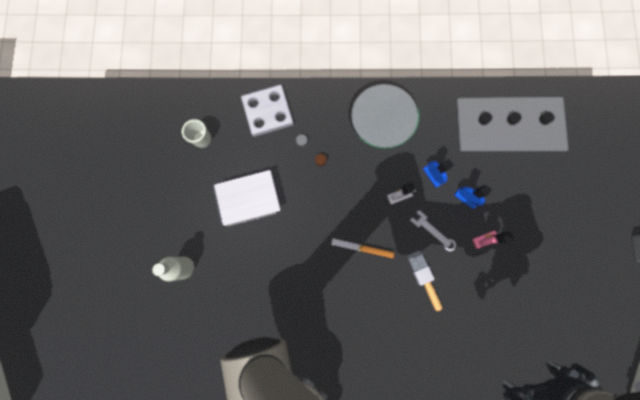

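The side view shows the case at about (325,195), the blade at (280,255), and the gauge at (335,258), with the coloured look-alikes in front of it. In the top view the case is at (247,198), the blade tip at (333,241) with its handle at (380,252), the gauge at (400,195), the spanner at (433,231) and the brush at (425,282).

```bash
cat > h.py <<'E'
import numpy as np, cv2
from workcell import r, command_gripper, optics
from scipy.spatial.transform import Rotation as Ro
M={n:optics.camera_model(n) for n in("side","top")}
def ray(n,uv):
    m=M[n];uv=np.atleast_2d(np.asarray(uv,float))
    d=(uv-m["K"][:2,2])/m["K"][0,0];s=d.copy()
    for _ in range(8): s=d/(1+m["k1"]*(s**2).sum(1,keepdims=True))
    R=np.asarray(m["R"]);c=-R.T@m["t"]
    return c,np.c_[s,np.ones(len(s))]@R
def plane(n,uv,z):
    c,d=ray(n,uv);return c+d*((z-c[2])/d[:,2])[:,None]
def cloud(n,mask,dep):
    v,u=np.nonzero(mask&(dep>0));c,d=ray(n,np.c_[u,v]);return c+d*dep[v,u][:,None]
def proj(n,X):
    m=M[n];c=np.atleast_2d(X)@np.asarray(m["R"]).T+m["t"];s=c[:,:2]/c[:,2:]
    return s*(1+m["k1"]*(s**2).sum(1,keepdims=True))*m["K"][0,0]+m["K"][:2,2]
def tri(a,b): # a in side, b in top
    c1,d1=ray("side",a);c2,d2=ray("top",b);d1=d1[0];d2=d2[0]
    t=np.linalg.lstsq(np.c_[d1,-d2],c2-c1,rcond=None)[0]
    p,q=c1+t[0]*d1,c2+t[1]*d2
    return (p+q)/2,np.linalg.norm(p-q)
def snap(tag):
    o={}
    for n in("side","top"):
        im,d=optics.get_image(n);o[n]=(im,d);np.savez(f"{n}{tag}.npz",im=im,d=d)
    return o
def load(tag): return {n:(lambda f:(f["im"],f["d"]))(np.load(f"{n}{tag}.npz")) for n in("side","top")}
E
python3 - <<'E'
from h import *
np.set_printoptions(precision=4,suppress=True)
S=load(0)
im,d=S["top"]; 
hsv=cv2.cvtColor(im,cv2.COLOR_RGB2HSV)
def box(x0,y0,x1,y1):
    b=np.zeros(im.shape[:2],bool);b[y0:y1,x0:x1]=1;return b
# case
m=box(205,160,290,235)&(hsv[...,2]>120)
P=cloud("top",m,d);print("case z hist",np.percentile(P[:,2],[2,10,50,90,98]))
mm=(m.astype(np.uint8))*255
c=max(cv2.findContours(mm,0,2)[0],key=cv2.contourArea)
q=cv2.boxPoints(cv2.minAreaRect(c));print(q)
Q=P[P[:,2]>.04][:,:2];print("rect world",cv2.minAreaRect((Q*1000).astype(np.float32)))
# blade
for nm,bx,mask in (("handle",(350,235,400,262),(hsv[...,1]>100)&(hsv[...,0]<20)&(hsv[...,2]>60)),("steel",(325,230,372,256),(hsv[...,1]<60)&(hsv[...,2]>90))):
    m=box(*bx)&mask;P=cloud("top",m,d);print(nm,m.sum(),np.percentile(P,[5,50,95],axis=0),cv2.minAreaRect((P[:,:2]*1000).astype(np.float32)))
m=box(380,170,425,212);P=cloud("top",m,d);P=P[P[:,2]>.015]
for a,b in((.0,.03),(.03,.08),(.08,.125),(.125,.15)):
    k=P[(P[:,2]>a)&(P[:,2]<b)];print("gauge",a,len(k),k.mean(0) if len(k) else"",cv2.minAreaRect((k[:,:2]*1000).astype(np.float32)) if len(k)>3 else"")
big=np.hstack([cv2.resize(im[170:262,325:425],(400,368),interpolation=3),cv2.resize(S["side"][0][215:300,265:365],(400,340),interpolation=3,).__class__(np.pad(cv2.resize(S["side"][0][215:300,265:365],(400,340),interpolation=3),((0,28),(0,0),(0,0))).shape,np.uint8) if 0 else np.pad(cv2.resize(S["side"][0][215:300,265:365],(400,340),interpolation=3),((0,28),(0,0),(0,0)))])
cv2.imwrite("pics/crop1.png",big[:,:,::-1])
# side view blade
im,d=S["side"];hsv=cv2.cvtColor(im,cv2.COLOR_RGB2HSV)
for nm,bx,mask in (("handle",(262,235,295,272),(hsv[...,1]>100)&(hsv[...,0]<20)&(hsv[...,2]>60)),("steel",(275,230,300,256),(hsv[...,1]<60)&(hsv[...,2]>90))):
    m=box(*bx)&mask;P=cloud("side",m,d);print(nm,m.sum(),np.percentile(P,[5,50,95],axis=0),cv2.minAreaRect((P[:,:2]*1000).astype(np.float32)))
m=box(295,170,355,215)&(hsv[...,2]>110);P=cloud("side",m,d);print("case side",np.percentile(P,[2,50,98],axis=0)); Q=P[P[:,2]>.042][:,:2];print(cv2.minAreaRect((Q*1000).astype(np.float32)))
m=box(320,230,347,285);P=cloud("side",m,d);P=P[P[:,2]>.012]
for a,b in((.0,.03),(.03,.08),(.08,.125),(.125,.15)):
    k=P[(P[:,2]>a)&(P[:,2]<b)];print("gauge",a,len(k),k.mean(0) if len(k) else"",cv2.minAreaRect((k[:,:2]*1000).astype(np.float32)) if len(k)>3 else"")
E
```

```text
case z hist [0.0012 0.0459 0.0489 0.0511 0.0526]
[[211.1855 184.2518]
 [270.1963 168.909 ]
 [281.4039 212.015 ]
 [222.393  227.3578]]
rect world ((577.86083984375, 122.23416137695312), (114.96278381347656, 160.22802734375), 14.942272186279297)
handle 254 [[ 0.4232 -0.2708 -0.0009]
 [ 0.4362 -0.2306  0.0193]
 [ 0.4495 -0.1904  0.0228]] ((436.2618713378906, -232.45130920410156), (96.5500717163086, 20.432876586914062), 77.71437072753906)
steel 193 [[ 0.4416 -0.1801 -0.0002]
 [ 0.4548 -0.1451  0.0121]
 [ 0.4657 -0.1123  0.0149]] ((454.2400207519531, -147.1533203125), (79.98977661132812, 19.22379493713379), 76.89130401611328)
gauge 0.0 8 [ 0.5869 -0.3018  0.0229] ((585.2169189453125, -298.9712829589844), (16.119543075561523, 52.12691879272461), 0.6283527612686157)
gauge 0.03 79 [ 0.5824 -0.283   0.0618] ((591.3947143554688, -296.1668395996094), (17.957576751708984, 63.38266372680664), 21.791954040527344)
gauge 0.08 46 [ 0.5852 -0.2906  0.1033] ((583.9075317382812, -293.5251770019531), (26.1524715423584, 12.32901382446289), 58.78179168701172)
gauge 0.125 84 [ 0.5896 -0.2976  0.1321] ((590.
[... 545 characters left out ...]

 [ 0.643   0.2422  0.0494]]
((575.84326171875, 121.58602905273438), (114.76361083984375, 162.92848205566406), 14.719415664672852)
gauge 0.0 46 [ 0.5863 -0.3047  0.0223] ((584.5619506835938, -301.8722839355469), (11.453454971313477, 57.302024841308594), 32.56843566894531)
gauge 0.03 229 [ 0.5895 -0.3089  0.055 ] ((588.841796875, -299.1238098144531), (16.531728744506836, 69.20553588867188), 24.465965270996094)
gauge 0.08 157 [ 0.5898 -0.3109  0.1038] ((586.3723754882812, -390.6998596191406), (190.96627807617188, 25.407093048095703), 87.41304779052734)
gauge 0.125 126 [ 0.5854 -0.408   0.1294] ((586.4163208007812, -388.6346435546875), (208.42257690429688, 25.35260772705078), 87.41705322265625)
```

View pics/crop1.png

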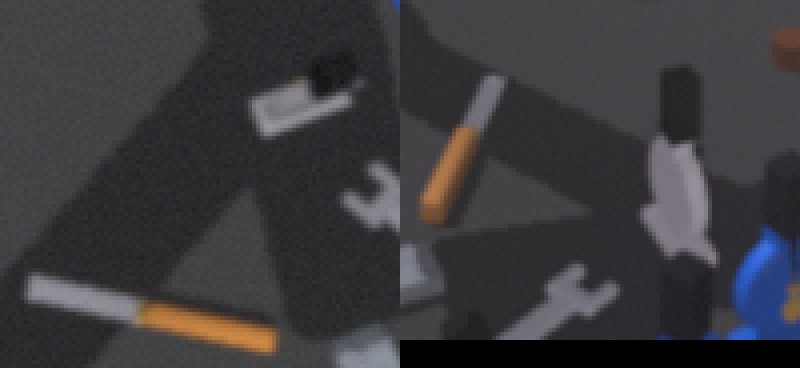

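The crops show the real gauge in white, handle at about (330,75) in the left half, with its foot turned roughly 20°. The blade's steel and orange handle are both clear, and the tip points towards the case. Next I'll refine these poses and check which side the hinge is on, the clearances and the IK.

```bash
cat >> h.py <<'E'
def down(a,tilt=0.,ax=None):
    """tool pointing down, closing line y_t at world angle a (rad)"""
    y=np.array([np.cos(a),np.sin(a),0]);z=np.array([0,0,-1.]);x=np.cross(y,z)
    R=Ro.from_matrix(np.c_[x,y,z])
    if ax is not None: R=Ro.from_rotvec(tilt*np.asarray(ax))*R
    return R.as_quat()
E
python3 - <<'E'
from h import *
np.set_printoptions(precision=4,suppress=True)
S=load(0)
def box(x0,y0,x1,y1):
    b=np.zeros((400,640),bool);b[y0:y1,x0:x1]=1;return b
for n,bh,bs in(("top",(350,235,400,262),(325,230,372,256)),("side",(262,235,295,272),(275,230,300,256))):
    im,d=S[n];hsv=cv2.cvtColor(im,cv2.COLOR_RGB2HSV)
    mh=box(*bh)&(hsv[...,1]>100)&(hsv[...,0]<20)&(hsv[...,2]>60)
    ms=box(*bs)&(hsv[...,1]<60)&(hsv[...,2]>90)
    P=cloud(n,mh,d);P=P[P[:,2]>.015];Q=cloud(n,ms,d);Q=Q[(Q[:,2]>.006)&(Q[:,2]<.016)]
    for k in(P,Q):
        c=k[:,:2].mean(0);w=np.linalg.svd(k[:,:2]-c)[2][0];w*=np.sign(w[1]);s=(k[:,:2]-c)@w
        mid=c+w*(s.min()+s.max())/2
        print(n,"mid",mid,"len",np.ptp(s),"yaw",np.degrees(np.arctan2(w[1],w[0])),"z",np.median(k[:,2]))
# case walls in side view
im,d=S["side"];P=cloud("side",box(290,170,360,220)&(d>0),d)
a=np.radians(14.85);L=(P[:,:2]-[.5769,.1219])@np.array([[np.cos(a),-np.sin(a)],[np.sin(a),np.cos(a)]])
k=(abs(L[:,0])<.04)&(L[:,1]<-.03)
for z0 in np.arange(0,.055,.005):
    q=k&(P[:,2]>z0)&(P[:,2]<z0+.005)
    if q.sum(): print("z",round(z0,3),q.sum(),"ymin/med",L[q,1].min(),np.median(L[q,1]))
im,d=S["top"]
for nm,uv,z in(("mountA",(320,159),.022),("mountB",(301,140),.018),("rinse",(158,269),.15),("beaker",(196,131),.07),("blue1",(447,168),.132),("blue2",(481,190),.132),("pink",(505,238),.132),("brushhead",(421,270),.01),("spanner",(418,217),.005),("gauge",(408,188),.132)): print(nm,plane("top",uv,z)[0])
# gauge handle, side, isolate
im,d=S["side"];P=cloud("side",box(328,230,343,252),d);P=P[(P[:,2]>.085)&(P[:,1]>-.33)]
print("handle side",len(P),P.mean(0),P.min(0),P.max(0),cv2.minAreaRect((P[:,:2]*1000).astype(np.float32)))
q0=r.read_state()["joint_positions"]
for nm,p,al in(("blade",(.431,-.22,.03),-12.3),("ins",(.625,-.05,.06),14.85),("far",(.575,.13,.2),14.85),("gauge",(.588,-.3,.11),-70),("stud",(.57,.13,.17),-75),("disp",(.35,-.5,.3),0)):
    for f in(0,180):
        s=r.solve_ik(p,down(np.radians(al+f))); print(nm,f,None if s is None else np.array(s))
E
```

```text
top mid [ 0.4359 -0.2296] len 0.09120051444635437 yaw 77.66843515926334 z 0.01986224786736157
top mid [ 0.4542 -0.1464] len 0.07342113783467187 yaw 77.63189846635154 z 0.012313829404147936
side mid [ 0.4354 -0.2324] len 0.08772186773693172 yaw 77.75974741190234 z 0.017886325911653622
side mid [ 0.4539 -0.1451] len 0.06972065778450295 yaw 78.86147187408135 z 0.00991826227429593
z 0.0 53 ymin/med -0.14794805309122525 -0.06652704359434017
z 0.005 33 ymin/med -0.06631204681657611 -0.0614113954126106
z 0.01 27 ymin/med -0.06707194623347587 -0.0620169067443133
z 0.015 28 ymin/med -0.06404011651857745 -0.061499831990522585
z 0.02 29 ymin/med -0.06623304053963927 -0.062005463480941984
z 0.025 24 ymin/med -0.06855693680141195 -0.06272525168414583
z 0.03 19 ymin/med -0.06634012645960771 -0.06265219299933471
z 0.035 1 ymin/med -0.07416798963775746 -0.07416798963775746
z 0.04 35 ymin/med -0.07988580989883717 -0.07159953858856082
z 0.045 148 ymin/med -0.08153730823023138 -0.057403547952216
z 0.05 3 ymin/med -0.0787148140804876 -0.06729663254946536
mountA [ 0.691  -0.0756  0.022 ]
mountB [ 0.7477 
[... 463 characters left out ...]
422)
blade 0 [-0.6305  0.5839  1.8892 -0.      0.6684 -0.4158]
blade 180 [-0.6305  0.5839  1.8892 -0.      0.6684  2.7258]
ins 0 [-0.202   0.7252  1.4474 -0.      0.969  -0.4612]
ins 180 [-0.202   0.7252  1.4474 -0.      0.969   2.6804]
far 0 [ 0.0924  0.5065  1.4238 -0.      1.2114 -0.1668]
far 180 [ 0.0924  0.5065  1.4238 -0.      1.2114  2.9748]
gauge 0 [-0.5878  0.7183  1.2979 -0.      1.1254  0.634 ]
gauge 180 [-0.5878  0.7183  1.2979 -0.      1.1254 -2.5076]
stud 0 [ 0.0932  0.5274  1.4774 -0.      1.1368  1.4022]
stud 180 [ 0.0932  0.5274  1.4774 -0.      1.1368 -1.7394]
disp 0 [-1.0856  0.4771  1.1935 -0.      1.471  -1.0856]
disp 180 [-1.0856  0.4771  1.1935 -0.      1.471   2.056 ]
```

```bash
cat >> h.py <<'E'
CA=np.radians(14.85);CC=np.array([.5748,.1296])
def case(x,y): return CC+np.array([np.cos(CA)*x-np.sin(CA)*y,np.sin(CA)*x+np.cos(CA)*y])
def blade_at(y,z,L=.110,dz=.017,x=0.): # TCP for blade tip at case-local y, blade mid height z
    return [*case(x,y-L),z+dz]
E
python3 - <<'E'
from h import *
np.set_printoptions(precision=4,suppress=True)
b=[.439,-.2154];q=down(np.radians(-12.2))
command_gripper(.05,force=60)
r.reach([*b,.10],q)
print(r.move_straight([*b,.0275],q,speed=.12,max_force=8))
command_gripper(0.,force=60)
s=r.read_state();print(s["time_s"],s["eef_pos"],s["grip_width"],s["contact_force"])
p=s["eef_pos"]
r.move_straight([p[0],p[1],.12],speed=.2)
q2=down(CA)
r.reach(blade_at(-.13,.08),q2)
r.move_straight(blade_at(-.105,.037),q2,speed=.15)
S=snap(1);s=r.read_state();print(s["time_s"],s["eef_pos"],s["grip_width"])
im=np.hstack([cv2.resize(S["top"][0][140:280,220:360],(400,400),interpolation=3),cv2.resize(S["side"][0][160:260,290:390],(400,400),interpolation=3)])
cv2.imwrite("pics/ins1.png",im[:,:,::-1])
tip=np.r_[case(0,-.105),.0385];print("exp tip px",proj("top",tip),proj("side",tip))
for n in S:
    im,d=S[n];hsv=cv2.cvtColor(im,cv2.COLOR_RGB2HSV);v,u=np.nonzero(d>0);P=cloud(n,d>0,d)
    c=(P[:,:2]-CC)@np.array([[np.cos(CA),-np.sin(CA)],[np.sin(CA),np.cos(CA)]])
    k=(abs(c[:,0])<.03)&(c[:,1]>-.19)&(c[:,1]<-.09)&(P[:,2]>.02)&(P[:,2]<.06)
    for lo in np.arange(-.19,-.09,.01):
        j=k&(c[:,1]>=lo)&(c[:,1]<lo+.01)
        if j.sum()>2: print(n,round(lo,3),j.sum(),"x",c[j,0].mean(),"z",np.median(P[j,2]))
    if k.any(): print(n,"ymax",c[k,1].max())
E
```

```text
False
3.1833 [ 0.4394 -0.2157  0.0284] 0.014862006419854364 [-1.2444  0.0107  6.7022]
5.2917 [ 0.6307 -0.0794  0.0554] 0.014372113979540179
exp tip px [[281.6542 189.1168]] [[332.6599 202.9934]]
side -0.12 4 x 0.0022774579670984396 z 0.03505248720985904
side -0.11 3 x 0.0009134728657082539 z 0.03592865306621573
side ymax -0.1023113370242374
```

View pics/ins1.png

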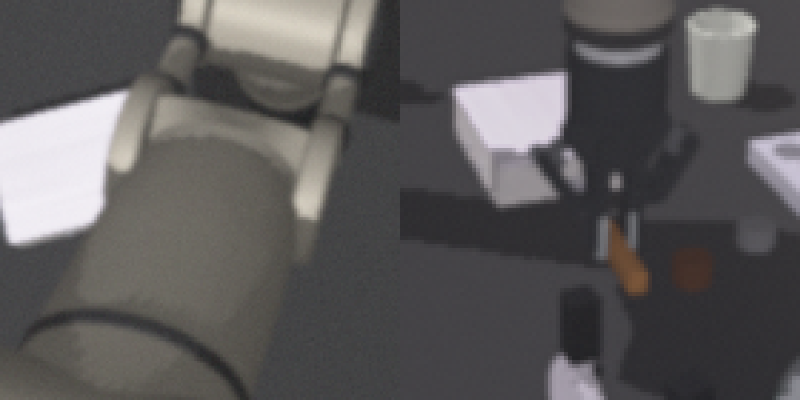

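The gripper holds the blade at the handle: the orange end shows at (630,270) in the right crop. The steel tip points under the lip of the case at (510,185). The tip measures about 3 mm short of the planned line and at the right height, so I'll insert it and swing the cover over.

```bash
python3 - <<'E'
from h import *
np.set_printoptions(precision=4,suppress=True)
q=down(CA);dz=.0184
print("ins",r.move_straight(blade_at(-.0755,.037,dz=dz),q,speed=.1,max_force=10))
rho=.1445
for f in np.arange(.0,1.96,.15):
    f=min(f,1.95)
    p=blade_at(.07-rho*np.cos(f),.0425+rho*np.sin(f)-.0015,dz=dz)
    r.move_straight(p,q,speed=.16)
s=r.read_state();print("t",s["time_s"],s["contact_force"],s["grip_width"],s["eef_pos"])
p=s["eef_pos"];d=case(0,-.08)-CC
r.move_straight([p[0]+d[0],p[1]+d[1],p[2]+.01],q,speed=.2)
S=snap(2);print(r.read_state()["time_s"])
im=np.hstack([cv2.resize(S["top"][0][90:290,160:360],(400,400),interpolation=3),cv2.resize(S["side"][0][120:260,260:400],(400,400),interpolation=3)])
cv2.imwrite("pics/open.png",im[:,:,::-1])
E
```

```text
ins False
t 9.6667 [-0.2031 -0.2771 -1.3371] 0.01445298318256789 [0.5713 0.1424 0.1934]
10.3167
```

View pics/open.png

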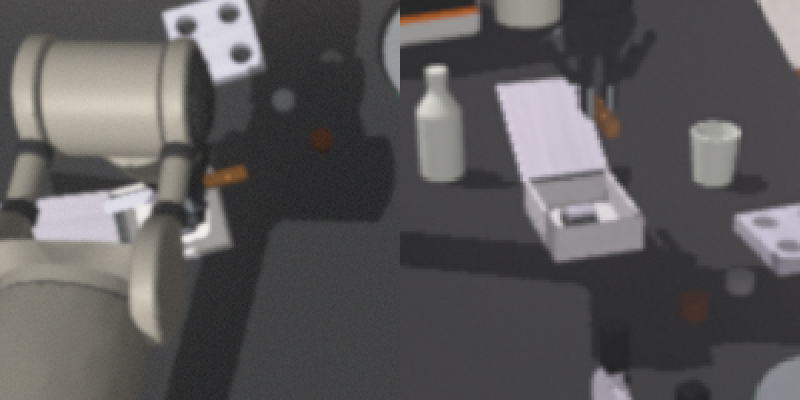

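The cover is lying open and the steel stud shows at (580,213) in the right crop. Next I lay the blade back where it was and measure the stud and cover.

```bash
python3 - <<'E'
from h import *
np.set_printoptions(precision=4,suppress=True)
q=down(np.radians(-12.2));b=[.4394,-.2157]
r.reach([*b,.12],q)
r.move_straight([*b,.034],q,speed=.2)
print(r.move_straight([*b,.0282],q,speed=.04,max_force=3))
s=r.read_state();print(s["eef_pos"],s["contact_force"])
command_gripper(.045)
r.move_straight([*b,.16],q,speed=.25)
S=snap(3);print(r.read_state()["time_s"])
def box(x0,y0,x1,y1):
    b=np.zeros((400,640),bool);b[y0:y1,x0:x1]=1;return b
Rm=np.array([[np.cos(CA),-np.sin(CA)],[np.sin(CA),np.cos(CA)]])
for n,bx in(("top",(150,120,300,260)),("side",(280,140,370,215))):
    im,d=S[n];m=box(*bx)&(d>0);P=cloud(n,m,d);L=(P[:,:2]-CC)@Rm
    k=(L[:,1]>.11)&(L[:,1]<.19)&(abs(L[:,0])<.045)&(P[:,2]>.05)
    print(n,"lid slope",np.arctan(np.polyfit(L[k,1],P[k,2],1)))
    k=(abs(L[:,0])<.044)&(abs(L[:,1])<.055)&(P[:,2]>.016)&(P[:,2]<.06)
    print(n,"stud",k.sum(),"c",L[k].mean(0),"z",np.percentile(P[k,2],[5,50,95]),cv2.minAreaRect((L[k]*1000).astype(np.float32)))
    for lo in np.arange(-.055,.055,.005):
        j=k&(L[:,1]>=lo)&(L[:,1]<lo+.005)
        if j.sum()>2: print("   y",round(lo+.0025,4),j.sum(),"x",L[j,0].min(),L[j,0].max(),"z",np.median(P[j,2]))
t,s_=S["top"][0],S["side"][0]
im=np.hstack([cv2.resize(t[160:240,205:285],(400,400),interpolation=3),cv2.resize(s_[150:210,295:355],(400,400),interpolation=3)])
cv2.imwrite("pics/stud.png",im[:,:,::-1])
E
```

```text
False
[ 0.4397 -0.2159  0.0288] [ 0.7104 -0.0666 -1.1577]
13.6167
top lid slope [ 0.5486 -0.0002]
top stud 221 c [-0.0062 -0.0071] z [0.0209 0.0294 0.0369] ((-4.63703727722168, -6.378028869628906), (36.57447814941406, 44.481143951416016), 2.0817816257476807)
   y -0.0275 15 x -0.02217591843871146 0.004135107647462242 z 0.022129277743472064
   y -0.0225 33 x -0.021294733753603908 0.01388954508484841 z 0.024126288697132736
   y -0.0175 29 x -0.021679712713062356 0.012959158037853918 z 0.03491079212253123
   y -0.0125 22 x -0.021503084712575535 0.010519118742924913 z 0.03633518383059692
   y -0.0075 20 x -0.022010249254449853 0.012704808653748404 z 0.03307121573262184
   y -0.0025 27 x -0.02219275741435694 0.013481797837259963 z 0.025642210633875062
   y 0.0025 26 x -0.022567767272420224 0.01095834505185091 z 0.03029489643754374
   y 0.0075 24 x -0.022197513852736345 0.011745617192986398 z 0.030307384896951728
   y 0.0125 20 x -0.023610990874021923 0.009681846288489636 z 0.02450383167589859
   y 0.0175 5 x -0.022747986738222547 0.011616091324548088 z 0.023420241224155203
side lid slope [ 0.5422 -0.0014]
side stud 80 c [-0.008  -0.0147] z [0.0188 0.0272 0.0348] ((-7.177577972412109, -6.779262542724609), (36.181278228759766, 45.93791580200195), 4.26566219329834)
   y -0.0275 10 x -0.02052011226132029 0.012323253422774202 z 0.021105494230986788
   y -0.0225 23 x -0.023618064840459148 0.009996470965531912 z 0.02491150735107106
   y -0.0175 20 x -0.022384396861548236 0.01122181360046887 z 0.031136090824615992
   y -0.0125 7 x -0.020549458940360192 0.004434457024209688 z 0.0326326344672242
   y -0.0025 3 x -0.02155450121599263 -0.002865452322982706 z 0.024468428785887175
   y 0.0025 8 x -0.024024327871497622 0.010164828918118266 z 0.028467846345089476
   y 0.0075 5 x -0.026263213976503764 0.0072003145210685045 z 0.027169561057965086
```

View pics/stud.png

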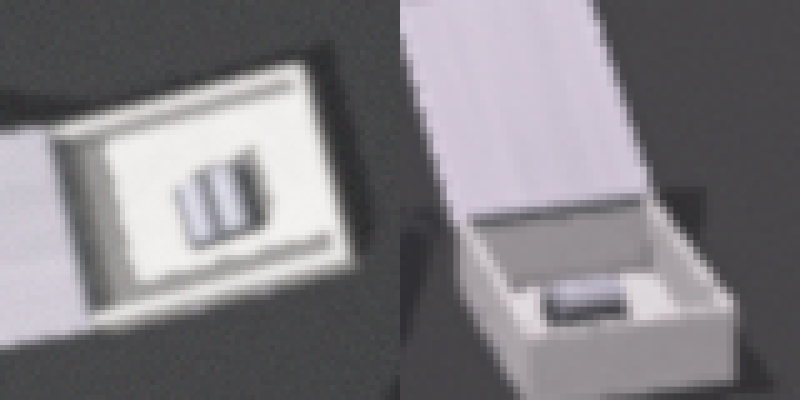

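The cover's slope of 0.545 rad puts it at the 2.6 stop. The stud sits at about (-5.5,-5.5) mm in the case frame with a slight yaw; its ridges show at (200,210) and (232,200) in the left crop. Next I grasp the gauge and show its face to the side camera.

```bash
cat >> h.py <<'E'
def toolq(gx,gz):
    """tool orientation holding the gauge, from gauge x and z axes"""
    gx=np.asarray(gx,float)/np.linalg.norm(gx);gz=np.asarray(gz,float);gz=gz-gx*(gx@gz);gz/=np.linalg.norm(gz)
    gy=np.cross(gz,gx);return Ro.from_matrix(np.c_[gx,-gy,-gz]).as_quat()
E
python3 - <<'E'
from h import *
import itertools
np.set_printoptions(precision=4,suppress=True)
S=load(3);Rm=np.array([[np.cos(CA),-np.sin(CA)],[np.sin(CA),np.cos(CA)]])
m=np.zeros((400,640),bool);m[160:240,205:285]=1;P=cloud("top",m,S["top"][1]);L=(P[:,:2]-CC)@Rm
k=(abs(L[:,0])<.044)&(abs(L[:,1])<.055)&(P[:,2]>.032)&(P[:,2]<.06);print("ridge hi",k.sum(),L[k].mean(0),np.degrees(np.arctan(np.polyfit(L[k,0],L[k,1],1)[0])))
k=(abs(L[:,0])<.03)&(L[:,1]>0)&(L[:,1]<.025)&(P[:,2]>.0265)&(P[:,2]<.06);print("ridge lo",k.sum(),L[k].mean(0),np.degrees(np.arctan(np.polyfit(L[k,0],L[k,1],1)[0])))
# blade now lying
im,d=S["top"];hsv=cv2.cvtColor(im,cv2.COLOR_RGB2HSV)
g=np.array([.590,-.299]);yaw=np.radians(20.)
q=toolq([np.cos(yaw),np.sin(yaw),0],[0,0,1])
r.reach([*g,.22],q)
r.move_straight([*g,.118],q,speed=.15,max_force=8)
command_gripper(0.,force=60)
s=r.read_state();print("grip",s["time_s"],s["grip_width"],s["contact_force"],s["eef_pos"])
p=s["eef_pos"];r.move_straight([p[0],p[1],.30],speed=.2)
s=r.read_state();print("lift",s["time_s"],s["grip_width"],s["contact_force"])
cam=ray("side",[320,200])[0]
best=[]
for x,y,z in itertools.product([.3,.4,.5],[-.5,-.6,-.7,-.75,-.8],[.38,.45]):
    for a in (.6,1.0):
        p=np.array([x,y,z]);d=cam-p+[0,0,.05];el=np.arctan2(d[2],np.hypot(*d[:2]))*a;az=np.arctan2(d[1],d[0])
        gx=np.array([np.cos(el)*np.cos(az),np.cos(el)*np.sin(az),np.sin(el)])
        s=r.solve_ik(p,toolq(gx,[0,0,1]))
        if s is not None: best.append((np.linalg.norm(cam-p),a,p,np.array(s)))
for b in sorted(best,key=lambda b:b[0])[:6]: print(*b)
E
```

```text
ridge hi 69 [-0.0045 -0.0117] -2.115026263184253
ridge lo 52 [-0.0054  0.0059] 4.8908085324508574
grip 15.75 0.02150131285325171 [-0.8132  2.2114  5.6296] [ 0.5905 -0.2989  0.1194]
lift 16.8083 0.02153058618142886 [-0.7801 -0.4887 -2.4293]
0.4572120493113503 1.0 [ 0.4  -0.8   0.45] [-1.1876  0.7613  0.4427 -0.0164  1.3018  1.5966]
0.47961927681976974 1.0 [ 0.5  -0.8   0.38] [-0.9952  0.8592  0.5029 -0.3686  1.0947  2.1003]
0.4962802121131547 1.0 [ 0.3  -0.8   0.45] [-1.37    0.686   0.5628  0.2077  1.3451  1.2085]
0.4972784346789152 0.6 [ 0.4  -0.8   0.38] [-1.1892  0.9113  0.2532 -0.0108  1.5317  1.5938]
0.4972784346789152 1.0 [ 0.4  -0.8   0.38] [-1.1867  0.6719  0.8464 -0.0241  0.8811  1.6064]
0.4981118237528477 1.0 [ 0.4  -0.75  0.45] [-1.1517  0.6698  0.5919 -0.0584  1.3003  1.672 ]
```

```bash
cat >> h.py <<'E'
DP=np.array([.40,-.80,.45])
def disp_axes():
    cam=ray("side",[320,200])[0];d=cam-DP+[0,0,.05];return d/np.linalg.norm(d)
def disp_q(th): # display pose, gauge turned by -th about its own x
    gx=disp_axes();gy=np.cross([0,0,1],gx);gy/=np.linalg.norm(gy);gz=np.cross(gx,gy)
    return toolq(gx,Ro.from_rotvec(-th*gx).apply(gz))
def dial(th):
    R=Ro.from_quat(disp_q(th)).as_matrix();gz=-R[:,2];return DP-gz*(.1194-.045)+0*gz,R[:,0],-R[:,1],gz
E
python3 - <<'E'
from h import *
np.set_printoptions(precision=4,suppress=True)
r.reach(DP,disp_q(0));r.hold(2.)
S=snap(4);s=r.read_state();print(s["time_s"],s["grip_width"],s["eef_pos"])
c,gx,gy,gz=dial(0);c=c+gx*.012;print("dial px",proj("side",[c,c+.031*gz,c+.031*gy]))
u,v=proj("side",c)[0].astype(int);im=S["side"][0][v-50:v+50,u-50:u+50];print(u-50,v-50)
cv2.imwrite("pics/dial.png",cv2.resize(im,(600,600),interpolation=3)[:,:,::-1])
E
```

```text
20.925 0.021546739820883638 [ 0.4  -0.8   0.45]
dial px [[197.1033 310.2871]
 [191.168  279.5896]
 [228.2668 302.0618]]
147 260
```

View pics/dial.png

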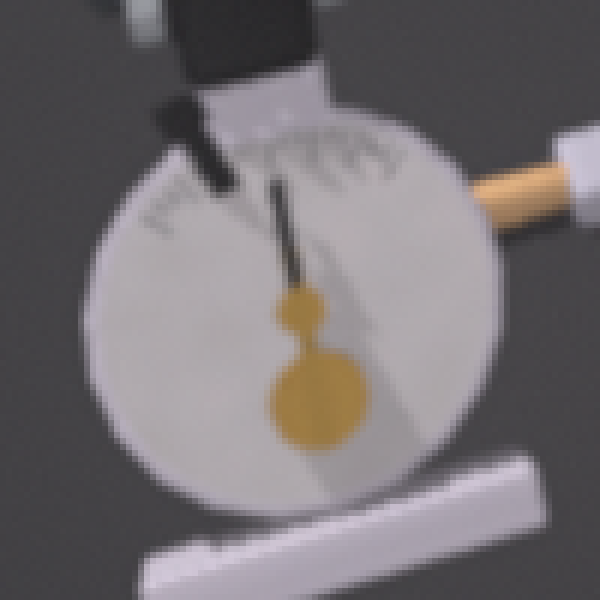

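The dial shows clearly. The pivot is at (301,311) in the crop, the needle tip at (277,180), and the mark bar runs from (225,190) to (180,112), to the left, which is positive as expected. I'll measure both angles by code.

```bash
cat >> h.py <<'E'
def angles(im,th):
    c,gx,gy,gz=dial(th);c=c+gx*.012
    u0,v0=proj("side",c)[0].astype(int)
    V,U=np.mgrid[v0-50:v0+50,u0-50:u0+50];V=V.ravel();U=U.ravel()
    cc,d=ray("side",np.c_[U,V]);X=cc+d*(((c-cc)@gx)/(d@gx))[:,None]-c
    a=np.c_[X@gy,X@gz]*1000;px=im[V,U].astype(float)
    hsv=cv2.cvtColor(im,cv2.COLOR_RGB2HSV)[V,U];g=px.mean(1)
    gold=(hsv[:,1]>110)&(hsv[:,0]<35)&(np.hypot(*a.T)<30)
    # hub: gold disc nearest the needle end; weight disc: the large one. rim: bright contour
    br=((g>120)&(np.hypot(*a.T)<45)|gold).reshape(100,100).astype(np.uint8)
    o={}
    k=cv2.connectedComponents(gold.reshape(100,100).astype(np.uint8))[1].ravel();lab=np.argmax(np.bincount(k[k>0]));G=a[k==lab]
    o["gold_n"]=len(G)
    w=G.mean(0);o["gold_mean"]=w
    return a,g,gold,G,o
E
python3 - <<'E'
from h import *
np.set_printoptions(precision=4,suppress=True)
S=load(4);a,g,gold,G,o=angles(S["side"][0],0.)
print(o)
# rim centre: circle fit on bright->dark transitions in lower/left part
I=g.reshape(100,100);A=a.reshape(100,100,2)
c=np.array([G[:,0].mean(),G[:,1].mean()+8.])
from scipy.ndimage import map_coordinates
from scipy.interpolate import LinearNDInterpolator
f=LinearNDInterpolator(a,g)
pts=[]
for t in np.radians(np.r_[60:115:3,230:290:3]):  # from +y ccw? left side & right side sampled in (y,z)
    pass
for t in np.radians(np.r_[-60:50:4,150:215:4]):
    rr=np.arange(25,42,.25);p=c+rr[:,None]*[np.cos(t),np.sin(t)];v=f(p);i=np.argmin(np.diff(v));pts.append(p[i])
pts=np.array(pts);sol=np.linalg.lstsq(np.c_[2*pts,np.ones(len(pts))],(pts**2).sum(1),rcond=None)[0]
print("rim centre",sol[:2],"R",np.sqrt(sol[2]+sol[:2]@sol[:2]))
C=sol[:2]
# hub: gold within 5 of upper end
top=G[G[:,1]>G[:,1].max()-7.5];print("hub approx",top.mean(0),"gold max",G.max(0),G.min(0))
print("needle by gold axis", np.degrees(0))
d=a-C;rho=np.hypot(*d.T);ang=np.arctan2(-d[:,0],d[:,1])
for nm,k0,cols in(("needle",(rho>7)&(rho<22)&(abs(ang)<.15),0),("mark",(rho>24)&(rho<36)&(ang>.15)&(ang<.7),0)):
    w=np.clip(120-g,0,None)*k0
    print(nm,"ang",(w*ang).sum()/w.sum(),"rho",(w*rho).sum()/w.sum())
    m=(w[:,None]*d).sum(0)/w.sum();cv=((d-m)*w[:,None]).T@(d-m)/w.sum();e=np.linalg.eigh(cv)[1][:,1];e*=np.sign(e[1]);print("   dir",np.arctan2(-e[0],e[1]),"pos",m)
E
```

```text
{'gold_n': 220, 'gold_mean': array([ -0.314 , -12.9743])}
rim centre [-0.4257  0.284 ] R 33.373038071439176
hub approx [-0.5615 -0.9796] gold max [6.7022 2.4566] [ -7.0344 -22.729 ]
needle by gold axis 0.0
needle ang 0.020440006917237453 rho 13.531874144729661
   dir 0.004689439594234498 pos [-0.2614 13.5188]
mark ang 0.4079493340046184 rho 31.533720962276583
   dir 1.1564662839097997 pos [-12.5855  28.7115]
```

```bash
cat >> h.py <<'E'
def measure(im,th,C=np.array([-.43,.1])):
    a,g,gold,G,o=angles(im,th);d=a-C;rho=np.hypot(*d.T);ang=np.arctan2(-d[:,0],d[:,1])
    out={}
    n0=th
    for nm,k0,T in(("needle",(rho>8)&(rho<21)&(abs(ang-n0)<.3),100),("mark",(rho>24.5)&(rho<38)&(ang>.12)&(ang<.75),65)):
        K=((g<T)&k0).reshape(100,100).astype(np.uint8);nn,lab=cv2.connectedComponents(K)
        b=np.argmax(np.bincount(lab.ravel())[1:])+1;k=lab.ravel()==b
        w=np.clip(130-g,0,None)*k;m=(w[:,None]*d).sum(0)/w.sum()
        cv=((d-m)*w[:,None]).T@(d-m)/w.sum();e=np.linalg.eigh(cv)[1][:,1];e*=np.sign(e[1])
        out[nm]=(np.arctan2(-m[0],m[1]),np.arctan2(-e[0],e[1]),np.hypot(*m),int(k.sum()))
    Gd=G-C;far=Gd[Gd[:,1]<-10] if abs(th)<.1 else Gd[np.hypot(*Gd.T)>11];f=far.mean(0);out["weight"]=np.arctan2(f[0],-f[1]),np.hypot(*f)
    return out
E
python3 - <<'E'
from h import *
print(measure(load(4)["side"][0],0.))
th=.40
r.reach(DP,disp_q(th));r.hold(2.2)
S=snap(5);print(r.read_state()["time_s"],measure(S["side"][0],th))
c,gx,gy,gz=dial(th);u,v=proj("side",c+gx*.012)[0].astype(int);im=S["side"][0][v-50:v+50,u-50:u+50]
cv2.imwrite("pics/dial2.png",cv2.resize(im,(600,600),interpolation=3)[:,:,::-1])
E
```

```text
{'needle': (np.float64(0.02086723684751463), np.float64(-0.0020540408594768335), np.float64(13.943930282673525), 24), 'mark': (np.float64(0.3635562090132131), np.float64(0.42757780557223846), np.float64(32.71161345403717), 62), 'weight': (np.float64(0.008323407298303878), np.float64(16.197506409707827))}
23.7583 {'needle': (np.float64(0.40248625735178184), np.float64(0.4166352804256216), np.float64(14.186819781110188), 24), 'mark': (np.float64(0.344612654148092), np.float64(0.4334919449711574), np.float64(32.889597318361616), 66), 'weight': (np.float64(0.4112566829271329), np.float64(16.73223479376498))}
```

View pics/dial2.png

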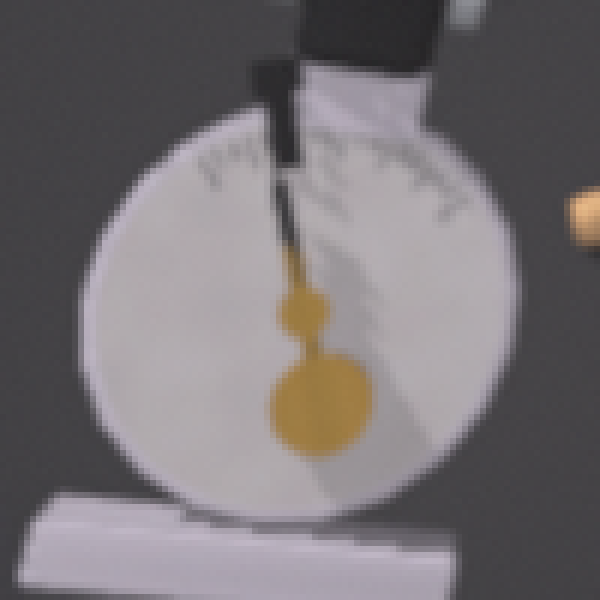

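The needle tip is at (277,182) and the mark bar at (284,130) in the crop, with the pivot at (303,312), so the gauge is tilted slightly past the mark. I'll refine this offline with the rim centre and the bar alone.

```bash
cat > ref.py <<'E'
from h import *
from scipy.interpolate import LinearNDInterpolator
from scipy.optimize import least_squares
np.set_printoptions(precision=4,suppress=True)
def refine(im,th,pr=True):
    a,g,gold,G,o=angles(im,th);f=LinearNDInterpolator(a,g)
    C=np.zeros(2)
    for _ in range(2):
        pts=[]
        for t in np.radians(np.r_[-50:55:3,150:215:3]):
            rr=np.arange(28,39,.1);p=C+rr[:,None]*[np.cos(t),np.sin(t)];v=f(p);h=(np.median(v[:15])+90)/2
            i=np.where(v>h)[0][-1];pts.append(p[i])
        pts=np.array(pts);so=least_squares(lambda s:np.hypot(*(pts-s[:2]).T)-s[2],[0,0,34],loss="soft_l1",f_scale=.3)
        C=so.x[:2]
    s=so.x[2]/34
    def dark(R0,n0,n1,half,lo,depth):
        A=[];rs=np.arange(n0,n1,.5)
        for rad in rs:
            tt=np.linspace(-half,half,201)+lo;v=f(R0+rad*np.c_[-np.sin(tt),np.cos(tt)])
            w=np.clip(depth-v,0,None);A.append((w*tt).sum()/w.sum() if w.sum()>0 else np.nan)
        return np.array(A)
    mk=dark(C,23.5*s,33*s,.16,.36,90)
    # needle: hub+weight gold direction and black part about gold hub
    hub=G[np.hypot(*(G-C).T)<4.5].mean(0)
    nd=dark(hub,10,20,.15,th,115)
    print("th",th,"C",C,"R",so.x[2],"hub",hub,"mark",mk[::3],np.nanmedian(mk),"needle",nd[::4],np.nanmedian(nd))
if __name__=="__main__":
    for t,th in((4,0.),(5,.4)): refine(load(t)["side"][0],th)
E
python3 ref.py
```

```text
th 0.0 C [-0.8069 -0.0664] R 32.918193729581255 hub [-0.5764 -0.8789] mark [0.3287 0.3318 0.3329 0.3418 0.3386 0.3364 0.3388] 0.33708467618514437 needle [0.0091 0.0074 0.0161 0.0074 0.004 ] 0.008023355746661503
th 0.4 C [-0.0866 -0.6464] R 32.90061723804917 hub [-0.0208 -1.0597] mark [   nan 0.328  0.331  0.335  0.3354 0.3329 0.3311] 0.33279891982494336 needle [0.3793 0.3942 0.4014 0.3976 0.4031] 0.39997353803654473
```

```bash
python3 - <<'E'
from ref import *
from scipy.ndimage import map_coordinates
im=load(3)["top"][0].astype(float).mean(2)
def patch(x0,x1,y0,y1,z):
    xs=np.arange(x0,x1,.0005);ys=np.arange(y0,y1,.0005);X,Y=np.meshgrid(xs,ys)
    w=np.array([CC[0]+np.cos(CA)*X-np.sin(CA)*Y,CC[1]+np.sin(CA)*X+np.cos(CA)*Y,np.full_like(X,z)]).reshape(3,-1).T
    uv=proj("top",w);p=map_coordinates(im,[uv[:,1],uv[:,0]],order=3).reshape(X.shape)
    p=cv2.GaussianBlur(p,(0,0),2);gx=cv2.Sobel(p,6,1,0);gy=cv2.Sobel(p,6,0,1);return gx,gy
for nm,b in(("stud ridges",(-.016,.006,-.022,.014,.030)),("lid edge/hinge",(-.04,.04,.06,.08,.0425)),("-y wall",(-.04,.04,-.075,-.06,.042))):
    gx,gy=patch(*b);print(nm,"yaw deg",-np.degrees(.5*np.arctan2(2*(gx*gy).sum(),((gy**2)-(gx**2)).sum())))
th=.331
r.reach(DP,disp_q(th));r.hold(1.8)
a=optics.get_image("side")[0];refine(a,th);print(r.read_state()["time_s"],r.read_state()["grip_width"])
E
```

```text
stud ridges yaw deg 2.54437525071943
lid edge/hinge yaw deg 0.4565436618622888
-y wall yaw deg 0.6101612034257196
th 0.331 C [-0.1766 -0.5637] R 32.87609932844493 hub [ 0.113  -1.0784] mark [   nan 0.3349 0.3347 0.3366 0.3383 0.336  0.3351] 0.33572819471736803 needle [0.3447 0.3423 0.3432 0.3394 0.3362] 0.34203238090200927
25.8583 0.02115474099214996
```

```bash
cat >> h.py <<'E'
SY=np.radians(17.3);ST=case(-.005,-.0045)
gx0=np.array([np.cos(SY),np.sin(SY),0]);gy0=np.array([-np.sin(SY),np.cos(SY),0])
Hx,Lx=np.array([-.009,.028]),np.array([.010,.022])  # ridge axes, stud y and height over bench
def stand(th,dz=0.,h=.1194):
    n=np.array([np.sin(th),np.cos(th)]);t=np.array([np.cos(th),-np.sin(th)])
    O=Hx+.008*n+t*(.009-.008*th)
    e=.008-n@(O-Lx)
    if e>0:O=O+n*e
    T=O+n*h
    p=np.r_[ST+gy0[:2]*T[0],T[1]+dz]
    return p,toolq(gx0,gy0*n[0]+np.array([0,0,n[1]]))
E
python3 - <<'E'
from h import *
np.set_printoptions(precision=4,suppress=True)
p,q=stand(0)
r.reach([*p[:2],.33],q)
r.move_straight([*p[:2],p[2]+.012],q,speed=.2);r.hold(.3)
f0=r.read_state()["contact_force"]
print("touch",r.move_straight([*p[:2],p[2]-.004],q,speed=.02,max_force=2))
s=r.read_state();print(s["time_s"],"plan z",p[2],"touch",s["eef_pos"],"f0",f0,"f",s["contact_force"],s["torque"])
S=snap(6)
im=np.hstack([cv2.resize(S["top"][0][140:260,190:310],(400,400),interpolation=3),cv2.resize(S["side"][0][120:220,275:375],(400,400),interpolation=3)])
cv2.imwrite("pics/stand.png",im[:,:,::-1])
E
```

```text
touch True
31.0583 plan z 0.1554 touch [0.571  0.124  0.1552] f0 [ 0.3852  0.4271 -1.9953] f [-0.4779 -0.0731  4.8288] [-0.0056  0.0426 -0.0056]
```

View pics/stand.png

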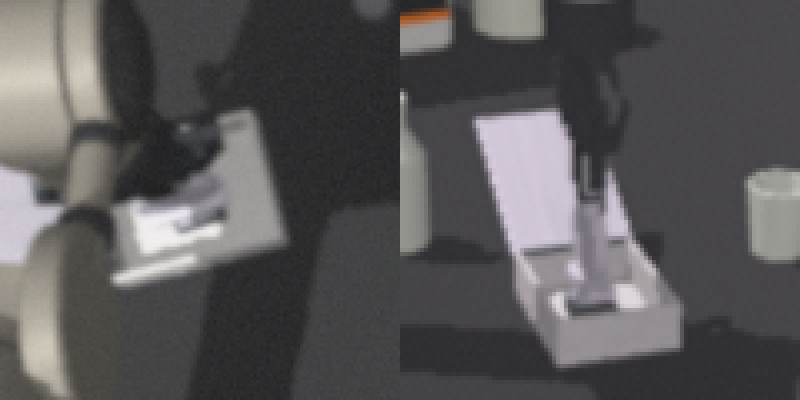

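The gauge stands upright on the stud. It touched within 0.2 mm of the planned height, and in the right crop it sits at (590,280), clear of the walls. I'll rock it to the mark in small steps and watch the contact force.

```bash
python3 - <<'E'
from h import *
np.set_printoptions(precision=4,suppress=True)
dz=0.0001;T=.328
for th in np.linspace(0,T,8)[1:]:
    p,q=stand(th,dz);r.move_straight(p,q,speed=.03)
    f=r.read_state()["contact_force"][2]+2.1
    print(round(th,3),"N",round(f,2),"dz",round(dz,5))
    if f>7: dz+=.0003
    elif f<1.5: dz-=.0003
r.hold(1.)
s=r.read_state();print(s["time_s"],s["contact_force"],s["torque"],s["grip_width"],s["eef_pos"],p)
print("orient err",(Ro.from_quat(s["eef_rot"])*Ro.from_quat(q).inv()).as_rotvec())
E
```

```text
0.047 N 1.14 dz 0.0001
0.094 N 0.28 dz -0.0002
0.141 N 1.97 dz -0.0005
0.187 N 1.72 dz -0.0005
0.234 N 1.69 dz -0.0005
0.281 N 1.61 dz -0.0005
0.328 N 0.25 dz -0.0005
34.5083 [-0.7496  0.1448 -2.7792] [ 0.3     0.1244 -0.002 ] 0.02168173165753757 [0.5598 0.1605 0.1465] [0.5598 0.1605 0.1465]
orient err [-0. -0.  0.]
```

```bash
python3 - <<'E'
from h import *
np.set_printoptions(precision=4,suppress=True)
p,q=stand(.328,-.0005)
print(r.move_straight(p-[0,0,.003],q,speed=.01,max_force=2.5))
r.hold(1.5)
s=r.read_state();print(s["time_s"],s["contact_force"],s["torque"],s["grip_width"],s["eef_pos"]-p)
print("orient err",(Ro.from_quat(s["eef_rot"])*Ro.from_quat(q).inv()).as_rotvec())
S=snap(7)
im=np.hstack([cv2.resize(S["top"][0][140:260,190:310],(400,400),interpolation=3),cv2.resize(S["side"][0][120:220,275:375],(400,400),interpolation=3)])
cv2.imwrite("pics/fin.png",im[:,:,::-1])
# gauge lean check: handle/face cloud in case frame from both views
for n in S:
    P=cloud(n,np.ones((400,640),bool),S[n][1]);L=P[:,:2]-ST;x=L@gx0[:2];y=L@gy0[:2]
    k=(abs(x)<.03)&(abs(y)<.09)&(P[:,2]>.02)&(P[:,2]<.145)
    for z in np.arange(.02,.14,.02):
        j=k&(P[:,2]>z)&(P[:,2]<z+.02)
        if j.sum()>3: print(n,round(z,2),j.sum(),np.percentile(y[j],[5,50,95]),x[j].mean())
E
```

```text
True
36.2167 [-1.1904  0.4887  5.8718] [-0.0252  0.0212  0.017 ] 0.02108626806486449 [ 0.      0.0001 -0.0004]
orient err [-0.0002 -0.0003  0.0003]
side 0.02 207 [-0.0689 -0.0205  0.0722] -0.004512601507143983
side 0.04 112 [-0.0656  0.0162  0.0884] -0.007074763885667065
side 0.06 46 [-0.0194 -0.0036  0.0381] -0.004791414325967329
side 0.08 50 [-0.0174 -0.0055  0.0372] -0.004178208861096494
side 0.1 49 [-0.0043  0.0162  0.0322] -0.0026760543797764214
side 0.12 46 [0.011  0.0204 0.047 ] -0.005300802360682499
top 0.02 126 [-0.068   0.0092  0.0705] -0.00949527252339833
top 0.04 283 [-0.0662  0.013   0.088 ] -0.00576081091452381
top 0.06 45 [-0.0163  0.0118  0.0403] -0.005589358140168162
top 0.08 54 [-0.0159  0.0011  0.0439] -0.003881263638503001
top 0.1 69 [-0.0066  0.0079  0.0305] -0.0010753951859835123
top 0.12 31 [0.0149 0.0314 0.0479] -0.009417488894994283
```

View pics/fin.png

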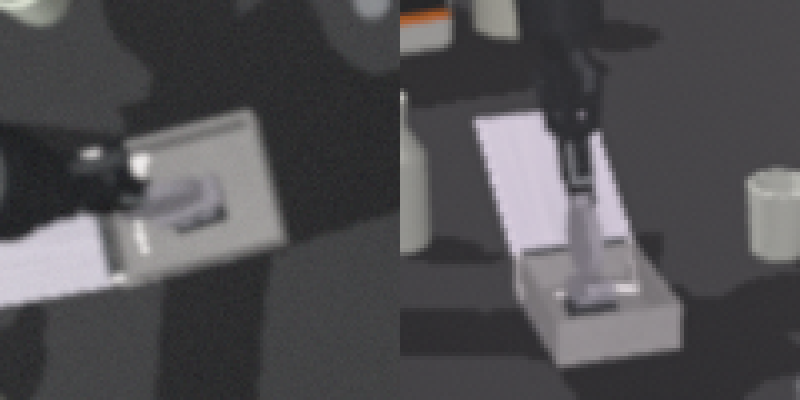

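The gauge is leaning about 0.33 rad on the stud at (590,290) in the right crop, clear of the walls and the open cover. The press is about 8 N, so I'll ease it slightly and hand in.

```bash
python3 - <<'E'
from h import *
p,q=stand(.328,-.0005);z=r.read_state()["eef_pos"][2]
r.move_straight([p[0],p[1],z+.0002],q,speed=.01);r.hold(.5)
f=r.read_state()["contact_force"];print(f)
if f[2]<0.5:
    r.move_straight([p[0],p[1],z+.0001],q,speed=.01);r.hold(.5);print(r.read_state()["contact_force"])
r.hold(1.2)
s=r.read_state();print(s["time_s"],s["contact_force"],s["grip_width"]);print(r.finish_job())
E
```

```text
[-0.13897156 -0.05621972 -0.1762863 ]
[ 0.35151417  0.12654454 -0.18479812]
39.0917 [0.0686695  0.78516501 0.37158752] 0.02138955578425238
the job is handed in; nothing more can be done
None
```

The job is handed in at 39 s: the cover lies open at its stop, the blade was laid back on the bench where it came from, and the gauge is held on the stud at 0.328 rad with about 2–3 N of press. Its dial faced away from both cameras there, so the needle and mark were matched beforehand at the side camera, to about 0.01 rad.

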